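# Shut down the marking machine and unload the profile

## Robot

A 6-joint arm with a two-finger parallel gripper is mounted at the origin on the work surface. World frame = base frame: x ahead of the robot, y to its left, z up, the work surface at z = 0. Lengths are in m, angles in rad, forces in N, time in s.
With the tool pointing down it reaches from about 0.25 to 0.725 m from the base axis. Payload 4 kg.
Tool frame: the origin (TCP) lies midway between the tips of the shut fingers; the grasp point (between the pads) lies 19 mm behind it; z points along the fingers, x is the direction in which the jaws open and shut, and the axes are right-handed (so a half turn about z gives the same grasp; the last joint's range is limited). The gripper opens to 85 mm and grips with 20 to 120 N. Pads are 22 mm wide; open, the fingers measure 114 mm over their backs; the gripper's body (76 mm by 85 mm) begins 54 mm behind the grasp point. The pads swing forward as they close: fully open they stand 13 mm farther back than shut.
Start: joints at [-1.317, 0.241, 0.005, 1.335, 0, 1.571], TCP at [0.126, -0.484, 0.231] pointing down, gripper open.
Joint ranges: [-2.72, 2.72], [-1.05, 1.87], [-1.09, 1.28], [-1.99, 2.15], [-1.42, 1.44], [-3.14, 3.14]. Speed limits (rad/s): [2.79, 2.79, 3.14, 3.14, 3.14, 3.14].

## Interface

Orientations are given as a unit quaternion [x, y, z, w].
In Python, from workcell import bot gives the robot as it stands.
- The arm moves only by the tool drive_tool, never from a script. Its argument "rows" is text: rows parted by semicolons, each of 5 numbers parted by spaces: the finger opening in mm, from 0 to 85.4, then the shift along the tool's x, y, z in mm, then the turn about the tool's z in rad. A call has 1 to 12 rows; each row shifts and turns the commanded pose from where the row before left it, along the tool's axes as they then stand; what a row does not reach is not made up. A row lasts 1/10 s, in which the tool goes at most 50 mm and 8.59 degrees, less where a joint would pass 70% of its speed; a pose out of reach is approached as far as the arm can. A call is refused whole if a number of a shift passes 50 or a number of a turn 0.15, either way. A call with a gripper value outside its range is refused whole. The fingers move at their own pace and stop on an object; the grip force is fixed at half the most. Time passes only in rows, so rows that do not move let the fingers close. It gives the time, the measured TCP pose, the force and the opening at its end, in the units of the state.
- bot.get_obs(): the state, without advancing time (a new reading comes with each control period).
- bot.camera(name): name is "side" or "top" or "wrist"; returns a dict with "image" (400x640x3 uint8, red, green, blue), "vertical_fov" (degrees; the focal length in pixels is half the picture's height over the tangent of half this angle, whatever the lens; pixels are square), "cx", "cy" (the principal point, pixels), "R" (3x3) and "t" (3): a world point X has camera coordinates R X + t; the wrist camera has in their place "tool_from_camera" (4x4, takes a point from camera to tool coordinates, whose origin is the TCP and whose axes are the tool frame's). Camera axes: x right, y down, z forward; pixel columns grow to the right and rows downward; lengths in m; the calibration is good to about 2 mm. The wrist camera is an equidistant fisheye: a pixel r from the principal point sees the ray r / f radians off the axis. A picture is of the moment at which its call begins: read the wrist's pose just before it. There is no depth.
- bot.job_done(): hands the job in, once; it reports no verdict.
The state is a dict: "clock": time; "joint_pos": joint angles; "joint_vel": joint speeds; "tau": joint torques, N m; "eef_pos": TCP position; "tool_rot": TCP orientation; "ft_force": force on the tool from outside, world axes, zero at the start; "ft_torque": the same for the moment, N m; "grip_width": finger opening in m.
Only numpy, scipy, OpenCV 4.12 (cv2) and the standard library are available. Lean on these libraries where they do the work, as an engineer would, in place of code of your own. Each camera call takes 0.05 s, during which the arm holds its last target. There are 200 camera calls.

## Task

The marking machine on the bench has finished: first switch it off by turning its black speed knob fully anticlockwise to the stop, then raise the red-tipped presser-foot lever all the way up. Only then draw the white profile offcut out from under the foot and lay it flat in the blue tray, setting it down rather than dropping it. Leave the foot raised and the knob at off, and do not disturb the teacup, the lock box or the padlock.

Things in the scene. Friction and masses are not known exactly. Their poses are not given: they have to be found in the camera images.
- machine: Teal marking machine, fixed. Origin on the table under the presser foot; x to its rear, y left. In mm: plinth x -70..200, y -60..60, 30 high; dark steel bed x -50..50, y -60..60, top z 45, with fence x 19..31, y -35..35, top z 55; head x -35..180, y -28..28, z 105..183; column x 110..190; grey pod with the knob x -65..45, y 67..157, top z 50. Foot at z 70 rises 20 with the lever.
- speed (a joint): Speed knob, vertical axis, rad: 0 = off, at its stop, fully anticlockwise seen from above; grows clockwise; starts at 0.7 to 1.5. Its grip is an upright black bar 42 mm long, 14 thick, top at z 94 of the machine. At 0 the bar lies along the machine's x, its white line at the -x end (by the red dot); it turns with the joint.
- speed_grip (a point): Point on the knob's axis at the height to grip the bar, 7 mm below the bar's top; at (-10, 112, 87) mm in the machine's frame.
- lever (a joint): Presser-foot lever on the front of the head, rad: 0 = foot down, lever slopes 0.35 rad (20 degrees) below the horizontal towards the front; grows as the tip is lifted, end stop at 1.2 = foot fully raised. It stays where it is left.
- lever_pivot (a point): Lever's pivot axis (parallel to the machine's y), at (-44, 0, 165) mm in the machine's frame.
- lever_tip (a point): Centre of the lever's red grip, 75 mm from the pivot: a horizontal cylinder of 17 mm diameter and 22 mm length parallel to the machine's y, on a 10 mm thick rod.
- offcut: Loose white aluminium profile offcut, 30 (x) x 170 (y) x 25 (z) mm, about 0.14 kg. Origin at the centre of its underside. It starts on the machine's bed under the foot, along the machine's y, and sticks out over the bed's -y edge (to the right seen from the robot) by some 50 to 70 mm.
- blue_tray: Blue open tray, fixed, 230 (x) x 120 (y) x 30 mm high outside, walls and floor 5 mm. Origin at the centre of its underside. Finished parts go here.
- orange_tray: Orange tray of the same size, with scrap in it, fixed. Not used. It and the blue tray may swap places.
- teacup: Loose white cup, diameter 70, 50 mm high; origin under its centre. Leave alone.
- lock_box: Loose carton 75 x 110 x 45 mm; origin under its centre. Leave alone.
- padlock: Loose brass padlock lying flat, body 40 x 45 x 20 mm with the steel shackle out to x 50; origin under its body's centre. Leave alone.
Mind the look-alikes: they are no part of the job. There is more than one size of the offcut; the one meant has the size given above.

How it is judged:
On the way, in this order (a step that is already met when the one before it is completed fails the run):
1. the speed knob is turned fully anticlockwise to off (within 0.1 rad of the stop) (value of joint speed below 0.1 rad), for 0.2 s.
2. then the presser-foot lever is raised (above 1.05 of 1.2 rad) (value of joint lever above 1.05 rad), for 0.2 s.
At the end, for the whole second after the job is handed in: The speed knob is within 0.1 rad of its off stop, the lever is above 1.05 rad, and the offcut lies flat (tilt under 0.1 rad) on the floor of the blue tray, at rest: its underside's centre within 40 mm (tray x) and 50 mm (tray y) of the tray's centre and less than 12 mm above the tray's underside (value of joint speed below 0.1 rad and value of joint lever above 1.05 rad and x of offcut in the frame of blue_tray between -0.04 and 0.04 m and y of offcut in the frame of blue_tray between -0.05 and 0.05 m and z of offcut in the frame of blue_tray below 0.012 m and angle between offcut's own z axis and vertical below 0.1 rad and linear speed of offcut below 0.02 m/s and angular speed of offcut below 0.1 rad/s); the robot touches nothing.
It fails at once if the offcut is pulled (over 12 mm) while the foot is not raised (lever below 0.9 rad) (distance of offcut from where it was at the start of the episode above 0.012 m and value of joint lever below 0.9 rad).
It fails at once if the offcut is dropped (falls free of the fingers faster than 0.5 m/s) (contact force between the fingers and offcut below 0.05 N and linear speed of offcut above 0.5 m/s).
It fails at once if the teacup, lock box or padlock is moved more than 20 mm (distance of any of teacup, lock_box, padlock from where it was at the start of the episode above 0.02 m).
It also fails if it takes over 67 s, if anything falls off the work surface, if the arm or the gripper's body presses on something with over 40 N, if the wrist force passes 120 N, or if a joint passes its speed limit or range.

## Working session

There is one attempt and no reset: what is moved stays moved. The work goes in short steps, Python scripts to look and compute and a tool call to move; the robot and the scene stay as the last step left them, time stands still between calls to the robot, and variables do not carry over. Pictures are saved under pics/ and viewed, about 8 in all and at most 12, crops included, and the job is handed in when it is done.

Besides the shell and the picture viewer there is one more tool, called after ">>>" by a JSON object that holds its "fn" and its "kwargs". drive_tool: Moves the arm, as the interface text tells. Its arguments: {"type":"object","properties":{"rows":{"type":"string"}},"required":["rows"]}

```bash
mkdir -p pics; ls
cat > h.py <<'E'
import numpy as np, cv2, json, pickle
from scipy.spatial.transform import Rotation as Ro
from workcell import bot
def snap(n,tag):
    o=bot.get_obs(); c=bot.camera(n); cv2.imwrite(f'pics/{tag}.png',c['image'][:,:,::-1])
    pickle.dump((n,o,c),open(f'pics/{tag}.pkl','wb')); return o,c
def load(tag): return pickle.load(open(f'pics/{tag}.pkl','rb'))
def ray(tag,u,v):
    n,o,c=load(tag); f=200/np.tan(np.radians(c['vertical_fov'])/2)
    d=np.array([u-c['cx'],v-c['cy']])/f
    if n=='wrist':
        r=np.linalg.norm(d); d3=np.r_[d/max(r,1e-9)*np.sin(r),np.cos(r)]
        T=np.array(c['tool_from_camera']); R=Ro.from_quat(o['tool_rot']).as_matrix()
        return R@T[:3,3]+o['eef_pos'], R@T[:3,:3]@d3
    R=np.array(c['R']); d3=np.r_[d,1]; return -R.T@np.array(c['t']), R.T@(d3/np.linalg.norm(d3))
def atz(tag,u,v,z):
    p,d=ray(tag,u,v); return p+d*(z-p[2])/d[2]
def tri(*obs):
    A=0;b=0;L=[]
    for t,u,v in obs:
        p,d=ray(t,u,v); P=np.eye(3)-np.outer(d,d); A=A+P; b=b+P@p; L.append((p,P))
    x=np.linalg.solve(A,b); return x,[np.linalg.norm(P@(x-p)) for p,P in L]
def proj(tag,X):
    n,o,c=load(tag); f=200/np.tan(np.radians(c['vertical_fov'])/2); X=np.atleast_2d(X)
    if n=='wrist':
        T=np.array(c['tool_from_camera']); R=Ro.from_quat(o['tool_rot']).as_matrix()
        q=((X-o['eef_pos'])@R-T[:3,3])@T[:3,:3]
        s=np.hypot(q[:,0],q[:,1]); r=np.arctan2(s,q[:,2]); return q[:,:2]/s[:,None]*r[:,None]*f+[c['cx'],c['cy']]
    q=X@np.array(c['R']).T+c['t']; return q[:,:2]/q[:,2:]*f+[c['cx'],c['cy']]
E
python3 - <<'E'
from h import *
np.set_printoptions(precision=4,suppress=True)
for n in('top','side','wrist'):
    o,c=snap(n,n+'0'); print(n,c['vertical_fov'],c['cx'],c['cy'])
print(o['tool_rot'],o['eef_pos'],c['tool_from_camera'])
a=[cv2.imread(f'pics/{n}0.png') for n in('top','side')]
E
```

```text
pics
top 48.70379229185705 320.75059359606064 196.7837968804791
side 49.24392023663104 318.38124267017776 200.7747834621617
wrist 65.70646984690485 318.7097871417732 202.65990003818985
[ 0.7909 -0.6119 -0.0007 -0.0006] [ 0.1254 -0.4835  0.2305] [[ 1.      0.0001  0.0006 -0.0004]
 [-0.0003  0.9495  0.3137 -0.0812]
 [-0.0005 -0.3137  0.9495 -0.143 ]
 [ 0.      0.      0.      1.    ]]
```

View pics/top0.png

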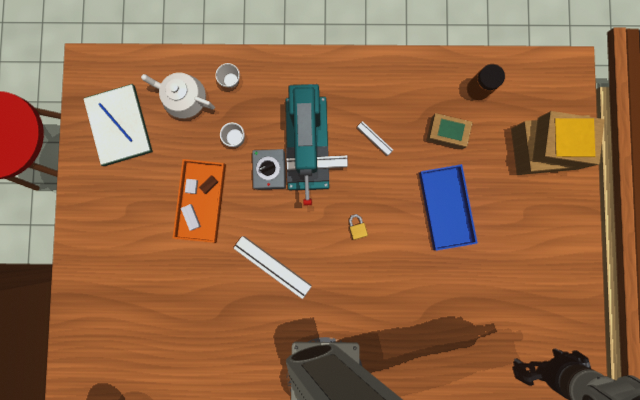

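View pics/side0.png

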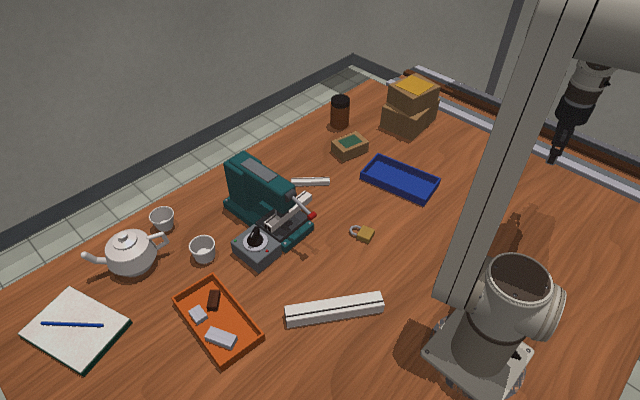

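The top view shows the machine at (305,150), the knob at (268,168), the lever's red tip at (307,202), the blue tray at (447,207) and the padlock at (358,227). The cups are at (228,76) and (232,135).

There are three white profiles: a long one at (272,267), a small one at (375,138), and one under the foot at (320,161). The one under the foot is the one meant. I'll confirm it in an enlarged crop.

Run:
```python
from h import *
a=cv2.imread('pics/top0.png')[75:215,240:360]; b=cv2.imread('pics/side0.png')[140:280,215:345]
a=cv2.resize(a,None,fx=4,fy=4,interpolation=cv2.INTER_CUBIC);b=cv2.resize(b,None,fx=4,fy=4,interpolation=cv2.INTER_CUBIC)
b=b[:,:320] if 0 else b
im=np.hstack([a,b]); im=cv2.resize(im,(800,int(im.shape[0]*800/im.shape[1])));print(im.shape)
cv2.imwrite('pics/crop1.png',im)
```

```text
(448, 800, 3)
```

View pics/crop1.png

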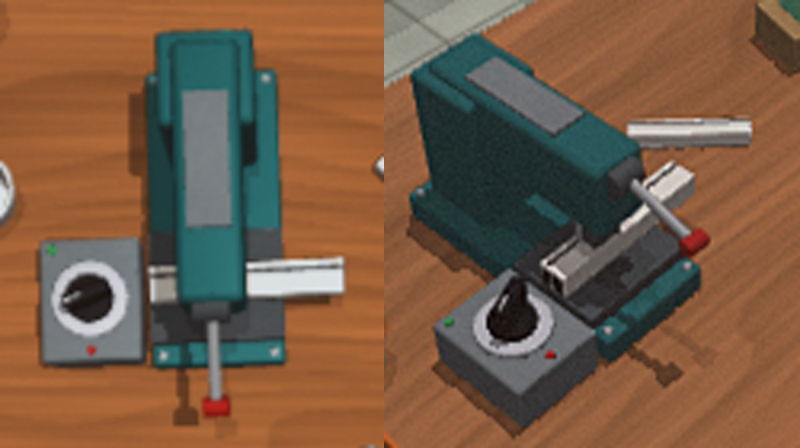

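The crop confirms it: the meant offcut lies under the foot across the bed. The knob's white line points to +y, so it is at about 1.3–1.5 rad. Next I fit the machine's pose.

```bash
cat > fit.py <<'E'
from h import *
from scipy.optimize import least_squares
np.set_printoptions(precision=4,suppress=True)
T=lambda x,y:('top0',240+x/3.2,75+y/3.2)
S=lambda x,y:('side0',215+(x-384)/3.2,140+y/3.2)
D=[((45,157,50),T(40,241)),((45,67,50),T(140,240)),((-65,67,50),T(144,362)),((-65,157,50),T(40,363)),
((-35,28,183),T(178,303)),((-35,-28,183),T(241,303)),((-70,60,30),T(152,367)),((-70,-60,30),T(284,363)),
((-114.5,0,139.3),T(216,406)),((-114.5,0,139.3),S(694,241)),
((45,157,50),S(436,322)),((-65,157,50),S(518,383)),((-65,67,50),S(597,335)),((-70,-60,30),S(700,265))]
def mw(p,X): 
    X=np.atleast_2d(X)/1000; c,s=np.cos(p[3]),np.sin(p[3]); return X@np.array([[c,s,0],[-s,c,0],[0,0,1]])+p[:3]
if __name__=='__main__':
    f=lambda p:np.concatenate([(proj(t[0],mw(p,X))[0]-t[1:]) for X,t in D])
    r=least_squares(f,[.5,.05,0,0],loss='soft_l1'); p=r.x; print(p); print(f(p).reshape(-1,2))
    np.save('m.npy',p)
    print('tip tri',tri(D[8][1],D[9][1]), mw(p,D[8][0]))
    print('knob',mw(p,(-10,112,87)),'pivot',mw(p,(-44,0,165)))
    for z in (.03,): print('tray corners',[atz('top0',u,v,z)[:2] for u,v in((421,171),(462,166),(476,243),(434,249))])
    print('tray tri',[tri(('top0',)+a,('side0',)+b) for a,b in (((476,243),(435,202)),((462,166),(440,176)),((421,171),(377,155)),((434,249),(361,180)))])
    print('padlock',atz('top0',358,228,.02),'offcut end',atz('top0',240+343/3.2,75+262/3.2,.07),tri(T(343,262),S(693,175)))
    print('lockbox',atz('top0',450,130,.045))
E
python3 fit.py
```

```text
[0.6005 0.0555 0.0012 0.0396]
[[-0.4357 -0.295 ]
 [-0.1103 -0.939 ]
 [-0.4836 -0.6129]
 [ 0.2251  0.0207]
 [-0.7234  0.4161]
 [ 1.6977 -0.2471]
 [ 0.1196  0.169 ]
 [ 0.6506  0.177 ]
 [-0.0441  0.3492]
 [ 0.0196  0.5249]
 [-1.7275  0.1338]
 [ 0.2132  3.1386]
 [ 0.2383 -1.9188]
 [ 1.0307 -0.1951]]
tip tri (array([0.4867, 0.0507, 0.1418]), [np.float64(0.00021983621783607437), np.float64(0.00021983621783605171)]) [[0.4861 0.051  0.1405]]
knob [[0.586  0.167  0.0882]] pivot [[0.5565 0.0537 0.1662]]
tray corners [array([ 0.5865, -0.2702]), array([ 0.6021, -0.388 ]), array([ 0.3821, -0.4245]), array([ 0.3639, -0.3054])]
tray tri [(array([ 0.3857, -0.468 , -0.1135]), [np.float64(0.008521424043590442), np.float64(0.008521424043590464)]), (array([ 0.5085, -0.4421, -0.0139]), [np.float64(0.10802929261768994), np.float64(0.10802929261768986)]), (array([ 0.5533, -0.2639,  0.1231]), [np.float64(0.02463517015404789), np.float64(0.0246351701540479)]), (array([ 0.4274, -0.2075,  0.1556]), [np.float64(0.08732133701813764), np.float64(0.08732133701813749)])]
padlock [ 0.4211 -0.0905  0.02  ] offcut end [ 0.6188 -0.0558  0.07  ] (array([ 0.6145, -0.0628,  0.0506]), [np.float64(0.00968647878010665), np.float64(0.00968647878010692)])
lockbox [ 0.7034 -0.3505  0.045 ]
```

>>> {"fn": "drive_tool", "kwargs": {"rows": "85 0 0 -4 -0.15;85 0 0 -4 -0.15;85 0 0 -4 -0.15;85 0 0 -4 -0.15;85 0 0 -4 -0.15;85 0 0 -4 -0.15;85 0 0 -4 -0.15;85 0 0 -4 -0.15;85 0 0 -4 -0.15;85 0 0 -4 -0.15"}}

```text
clock: 1.15
eef_pos: [0.1255, -0.4837, 0.271]
tool_rot: [0.996, 0.094, -0.0, -0.0]
ft_force: [0.5, 0.1, -0.1]
grip_width: 0.085
```

```bash
cat > go.py <<'E'
import sys
from h import *
np.set_printoptions(precision=4,suppress=True)
o=bot.get_obs(); M=Ro.from_quat(o['tool_rot']).as_matrix(); phi=np.arctan2(M[1,0],M[0,0])
print('t',round(o['clock'],2),'pos',o['eef_pos'],'phi',round(phi,3),'j6',round(o['joint_pos'][5],2),'F',o['ft_force'],'w',round(o['grip_width']*1000,1))
if len(sys.argv)>3:
    a=[float(x) for x in sys.argv[1:]]; d=M.T@(np.array(a[:3])-o['eef_pos'])*1000
    print('tool shift mm',d,'norm',np.linalg.norm(d), 'turn',(-(a[3]-phi)) if len(a)>3 else 0)
E
python3 go.py 0.586 0.167 0.25 0.2
python3 - <<'E'
from h import *
np.set_printoptions(precision=4,suppress=True)
q=[tri(('top0',)+a,('side0',)+b) for a,b in(((421,171),(361,180)),((462,166),(377,155)),((476,243),(440,176)),((434,249),(435,202)))]
print(q, np.mean([x[0] for x in q],0))
E
```

```text
t 1.15 pos [ 0.1255 -0.4837  0.271 ] phi 0.189 j6 0.06 F [ 0.4869  0.1325 -0.0642] w 85.0
tool shift mm [ 574.6786 -552.4809   21.571 ] norm 797.4685072757278 turn -0.01083174393403566
[(array([ 0.5911, -0.283 , -0.0204]), [np.float64(0.0030210640207630466), np.float64(0.0030210640207631216)]), (array([ 0.6064, -0.3909,  0.0151]), [np.float64(0.0026926395054514283), np.float64(0.0026926395054515475)]), (array([ 0.3821, -0.4211,  0.0405]), [np.float64(0.00031022654932647144), np.float64(0.00031022654932640206)]), (array([ 0.3488, -0.317 ,  0.023 ]), [np.float64(0.017491485229501565), np.float64(0.017491485229501537)])] [ 0.4821 -0.353   0.0146]
```

>>> {"fn": "drive_tool", "kwargs": {"rows": "85 34 -32.5 0 0;85 34 -32.5 0 0;85 34 -32.5 0 0;85 34 -32.5 0 0;85 34 -32.5 0 0;85 34 -32.5 0 0;85 34 -32.5 0 0;85 34 -32.5 0 0;85 34 -32.5 0 0;85 34 -32.5 0 0;85 34 -32.5 0 0;85 34 -32.5 0 0"}}

```text
clock: 2.35
eef_pos: [0.4564, -0.0244, 0.2712]
tool_rot: [0.996, 0.092, -0.0, 0.0]
ft_force: [1.2, -0.8, 0.4]
grip_width: 0.0848
```

>>> {"fn": "drive_tool", "kwargs": {"rows": "85 33 -32.5 0 0;85 33 -32.5 0 0;85 33 -32.5 0 0;85 34 -32.5 5 0;85 34 -32.5 8 0;85 0 0 0 0;85 0 0 0 0"}}

```text
clock: 3.05
eef_pos: [0.59, 0.1648, 0.256]
tool_rot: [0.996, 0.092, -0.002, 0.001]
ft_force: [-1.0, -1.1, 0.7]
grip_width: 0.0854
```

```bash
python3 go.py 0.586 0.167 0.15 0.2
python3 - <<'E'
from h import *
snap('wrist','w1')
p=np.load('m.npy'); from fit import mw
print(proj('w1',mw(p,[(-10,112,94),(-10,112,87),(-114.5,0,139.3)])))
E
```

```text
t 3.05 pos [0.59   0.1648 0.256 ] phi 0.185 j6 1.66 F [-0.9896 -1.0621  0.7152] w 85.4
tool shift mm [ -3.1045  -2.979  106.0203] norm 106.10751955795044 turn -0.015084338659704183
[[315.2806 181.5022]
 [315.3799 179.8162]
 [200.7555 282.5313]]
```

View pics/w1.png

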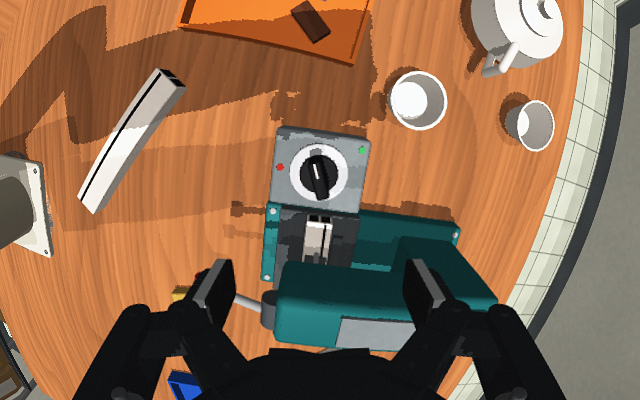

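The knob is at (318,175), within about 6 px of the prediction. I'll take a crop for the bar's ends.

Run:
```python
from h import *
a=cv2.imread('pics/w1.png')[120:280,255:405]
cv2.imwrite('pics/crop2.png',cv2.resize(a,(562,600),interpolation=cv2.INTER_CUBIC))
```

```text
(no output)
```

View pics/crop2.png

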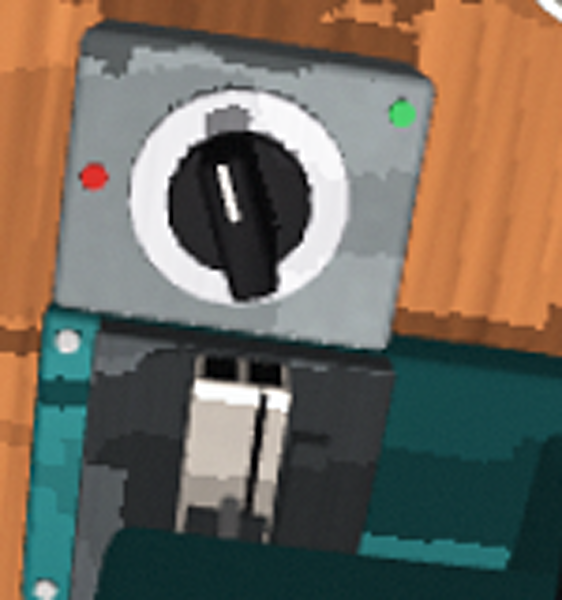

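Run:
```python
from h import *
from fit import mw
np.set_printoptions(precision=4,suppress=True)
p=np.load('m.npy')
C=lambda x,y:(255+x/3.747,120+y/3.75)
z=.094
a,b=[atz('w1',*C(*q),z) for q in((222,168),(234,218))]; d=a-b; print('line',a,b,np.arctan2(d[1],d[0]))
a,b=[atz('w1',*C(*q),z) for q in((218,150),(255,292))]; d=a-b; print('bar',a,b,(a+b)/2,np.arctan2(d[1],d[0]),np.linalg.norm(d))
q=[atz('w1',*C(*q),.05) for q in((432,85),(388,350),(58,305),(84,45))];print('pod',q,np.mean(q,0), mw(p,(-10,112,50)))
for X in((45,157,50),(45,67,50),(-65,67,50),(-65,157,50)): print(mw(p,X))
q=[atz('w1',*C(*q),.07) for q in((196,380),(290,392))];print('offcut end',q)
print(proj('w1',mw(p,[(-15,0,0)])))
```

```text
line [0.5819 0.1835 0.094 ] [0.5876 0.1706 0.094 ] 1.9837133585954165
bar [0.58   0.1882 0.094 ] [0.5971 0.151  0.094 ] [0.5886 0.1696 0.094 ] 2.0031949158364752 0.040888465615787815
pod [array([0.6406, 0.2123, 0.05  ]), array([0.646 , 0.1263, 0.05  ]), array([0.5392, 0.1217, 0.05  ]), array([0.5349, 0.2047, 0.05  ])] [0.5902 0.1662 0.05  ] [[0.586  0.167  0.0512]]
[[0.6392 0.2141 0.0512]]
[[0.6428 0.1242 0.0512]]
[[0.5329 0.1199 0.0512]]
[[0.5293 0.2098 0.0512]]
offcut end [array([0.5864, 0.1127, 0.07  ]), array([0.6154, 0.1142, 0.07  ])]
[[301.5976 240.3254]]
```

```bash
python3 go.py 0.588 0.168 0.07 0.43; python3 -c "
from h import *
print(tri(('top0',240+87/3.2,75+297/3.2),('w1',318.5,179.5)))"
```

```text
t 3.1 pos [0.5899 0.1639 0.2573] phi 0.184 j6 1.66 F [-0.0221 -1.0222  0.6227] w 84.7
tool shift mm [ -0.6565  -4.5245 187.3093] norm 187.36506541961418 turn -0.2464584943605638
(array([0.58721718, 0.16595952, 0.07736161]), [np.float64(0.0024679354803784797), np.float64(0.002467935480378407)])
```

>>> {"fn": "drive_tool", "kwargs": {"rows": "45 -1 -3 10 -0.12;45 0 0 15 -0.12;45 0 0 40 0;45 0 0 40 0;45 0 0 40 0;45 0 0 20 0;45 0 0 0 0;45 0 0 0 0"}}

```text
clock: 3.9
eef_pos: [0.5891, 0.1657, 0.0949]
tool_rot: [0.978, 0.209, 0.001, -0.0]
ft_force: [0.4, -0.5, 0.8]
grip_width: 0.0451
```

```bash
python3 go.py 0.588 0.168 0.07 0.43;python3 -c "
from h import *
snap('wrist','w2')"
```

```text
t 3.9 pos [0.5891 0.1657 0.0949] phi 0.421 j6 1.42 F [ 0.3876 -0.458   0.8149] w 45.1
tool shift mm [-0.1385 -2.5502 24.9264] norm 25.056889041191372 turn -0.008505639914134167
```

View pics/w2.png

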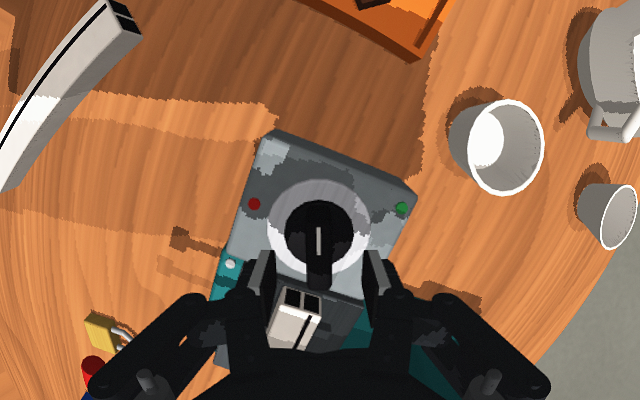

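The bar stands upright and centred between the pads at (318,250), so I lower and close.

>>> {"fn": "drive_tool", "kwargs": {"rows": "45 0 -2 12 0;45 0 0 12 0;0 0 0 0 0;0 0 0 0 0;0 0 0 0 0;0 0 0 0 0;0 0 0 0 0"}}

```text
clock: 4.65
eef_pos: [0.5877, 0.1685, 0.0691]
tool_rot: [0.978, 0.21, -0.0, -0.0]
ft_force: [0.6, 0.4, -1.9]
grip_width: 0.0127
```

>>> {"fn": "drive_tool", "kwargs": {"rows": "0 0 0 0 -0.12;0 0 0 0 -0.12;0 0 0 0 -0.12;0 0 0 0 -0.12;0 0 0 0 -0.12;0 0 0 0 -0.12;0 0 0 0 -0.12;0 0 0 0 -0.12;0 0 0 0 -0.12;0 0 0 0 -0.06;0 0 0 0 0;0 0 0 0 0"}}

```text
clock: 5.85
eef_pos: [0.5869, 0.1672, 0.0691]
tool_rot: [0.711, 0.704, -0.002, 0.0]
ft_force: [-4.9, -3.2, -0.4]
grip_width: 0.0126
```

```bash
python3 go.py; python3 -c "
from h import *;print(bot.get_obs()['ft_torque'],bot.get_obs()['tau'])"
```

```text
t 5.85 pos [0.5869 0.1672 0.0691] phi 1.561 j6 0.29 F [-4.9357 -3.1897 -0.4285] w 12.6
[-0.86948464  0.70218656  0.03109193] [ 1.82915557e+00 -5.03942084e+01  2.54183561e+01 -1.77852564e+00
  9.05390829e-01  1.07229748e-02]
```

>>> {"fn": "drive_tool", "kwargs": {"rows": "0 0 0 0 -0.04;0 0 0 0 -0.04;0 0 0 0 0;0 0 0 0 0"}}

```text
clock: 6.25
eef_pos: [0.5869, 0.1671, 0.069]
tool_rot: [0.683, 0.73, -0.002, -0.0]
ft_force: [-4.0, -3.9, 1.0]
grip_width: 0.013
```

```bash
python3 go.py; python3 -c "
from h import *;print(bot.get_obs()['ft_torque'])"
```

```text
t 6.25 pos [0.5869 0.1671 0.069 ] phi 1.637 j6 0.21 F [-4.038  -3.8912  1.0274] w 13.0
[-0.71240839  0.80064492 -1.19101014]
```

The stop is felt (−1.2 N m), so the knob is off. I release, rise, and go to the lever.

>>> {"fn": "drive_tool", "kwargs": {"rows": "45 0 0 0 0;45 0 0 0 0;45 0 0 0 0;45 0 0 -40 0;45 0 0 -50 0;45 0 0 -50 0;45 0 0 -40 0;45 0 0 0 0.027"}}

```text
clock: 7.05
eef_pos: [0.5917, 0.1699, 0.2578]
tool_rot: [0.691, 0.723, 0.007, 0.004]
ft_force: [1.6, 1.1, 0.6]
grip_width: 0.0454
```

```bash
python3 go.py 0.4665 0.051 0.25 1.61;python3 -c "
from h import *
snap('wrist','w3')"
```

```text
t 7.05 pos [0.5917 0.1699 0.2578] phi 1.615 j6 0.23 F [1.5957 1.0577 0.6185] w 45.4
tool shift mm [-113.2624 -130.4828    5.363 ] norm 172.86666810243307 turn 0.00546837005817391
```

>>> {"fn": "drive_tool", "kwargs": {"rows": "60 -29 -32.5 0 0;60 -29 -32.5 0 0;60 -29 -32.5 0 0;60 -29 -32.5 0 0;60 0 0 0 0;60 0 0 0 0"}}

```text
clock: 7.7
eef_pos: [0.4628, 0.0464, 0.2487]
tool_rot: [0.691, 0.722, -0.0, -0.0]
ft_force: [0.5, -0.0, 0.3]
grip_width: 0.0602
```

```bash
python3 go.py 0.4865 0.051 0.125;python3 -c "
from h import *
from fit import mw
snap('wrist','w4');p=np.load('m.npy')
print(proj('w4',mw(p,[(-114.5,0,139.3),(-15,-110,70),(15,-110,70)])))
a=cv2.imread('pics/w3.png');a=cv2.resize(a[60:260,210:430],(440,400));b=cv2.imread('pics/w4.png')[:,140:500]
cv2.imwrite('pics/c3.png',np.hstack([a,b]))"
```

```text
t 7.7 pos [0.4628 0.0464 0.2487] phi 1.615 j6 0.06 F [ 0.5482 -0.0009  0.3405] w 60.2
tool shift mm [  3.4733  23.9571 123.6671] norm 126.01411521922667 turn 0
[[322.1679 224.8933]
 [232.3561 276.4294]
 [235.2643 295.9522]]
```

View pics/c3.png

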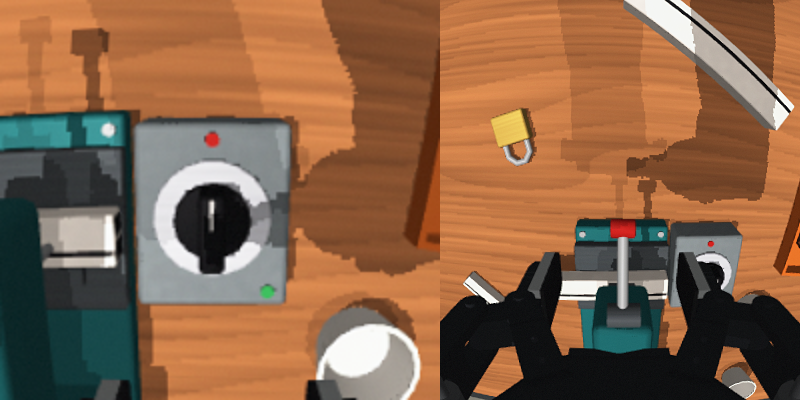

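The knob's line points at the red dot. The lever tip is at wrist pixel (323,229), agreeing with the earlier fix, so I lower over it and grip.

>>> {"fn": "drive_tool", "kwargs": {"rows": "60 3.5 24 0 0;60 0 0 45 0;60 0 0 45 0;60 0 0 34 0;60 0 0 0 0;60 0 0 0 0"}}

```text
clock: 8.35
eef_pos: [0.4878, 0.0521, 0.1251]
tool_rot: [0.691, 0.723, -0.0, -0.0]
ft_force: [0.7, 0.4, 0.4]
grip_width: 0.0599
```

```bash
python3 go.py 0.4865 0.051 0.122
```

```text
t 8.35 pos [0.4878 0.0521 0.1251] phi 1.617 j6 0.06 F [0.6884 0.4085 0.3835] w 59.9
tool shift mm [-1.0388 -1.3413  3.0595] norm 3.4983943413070695 turn 0
```

>>> {"fn": "drive_tool", "kwargs": {"rows": "20 -1 -1 3 0;0 0 0 0 0;0 0 0 0 0;0 0 0 0 0;0 0 0 0 0;0 0 0 0 0;0 0 0 0 0"}}

```text
clock: 9.05
eef_pos: [0.4878, 0.0508, 0.1233]
tool_rot: [0.691, 0.723, 0.002, 0.001]
ft_force: [3.0, 3.2, 5.1]
grip_width: 0.0213
```

```bash
python3 go.py; python3 -c "
import numpy as np
q=np.linspace(0,1.23,13)-.35
print(np.round(np.diff(75*np.c_[-np.cos(q),-np.sin(q)],axis=0),1))"
```

```text
t 9.05 pos [0.4878 0.0508 0.1233] phi 1.616 j6 0.06 F [2.9737 3.1561 5.1406] w 21.3
[[-2.3 -7.3]
 [-1.5 -7.5]
 [-0.7 -7.7]
 [ 0.1 -7.7]
 [ 0.9 -7.6]
 [ 1.6 -7.5]
 [ 2.4 -7.3]
 [ 3.1 -7. ]
 [ 3.8 -6.7]
 [ 4.5 -6.2]
 [ 5.1 -5.7]
 [ 5.7 -5.2]]
```

Gripped (21.3 mm). I follow the arc.

>>> {"fn": "drive_tool", "kwargs": {"rows": "0 0 -2.3 -7.3 0;0 0 -1.5 -7.5 0;0 0 -0.7 -7.7 0;0 0 0 -7.7 0;0 0 0.9 -7.6 0;0 0 1.6 -7.5 0;0 0 2.4 -7.3 0;0 0 3.1 -7 0;0 0 3.8 -6.7 0;0 0 4.5 -6.2 0;0 0 5.1 -5.7 0;0 0 5.7 -5.2 0"}}

```text
clock: 10.25
eef_pos: [0.5064, 0.0515, 0.2046]
tool_rot: [0.691, 0.723, -0.002, -0.003]
ft_force: [-3.6, 3.9, -8.5]
grip_width: 0.0203
```

>>> {"fn": "drive_tool", "kwargs": {"rows": "0 0 0 0 0;0 0 0 0 0"}}

```text
clock: 10.45
eef_pos: [0.5078, 0.0516, 0.2057]
tool_rot: [0.691, 0.723, -0.001, -0.001]
ft_force: [-2.7, 3.7, -4.4]
grip_width: 0.0205
```

```bash
python3 go.py; python3 -c "
from h import *
from fit import mw
p=np.load('m.npy')
o=bot.get_obs();g=np.array(o['eef_pos'])+[0,0,.019]; v=mw(p,(-44,0,165))[0]; d=g-v; print('lever est',np.arctan2(d[2],-d[0])+.35,np.hypot(d[0],d[2]))"
```

```text
t 10.45 pos [0.5078 0.0516 0.2057] phi 1.617 j6 0.05 F [-2.6934  3.6622 -4.4283] w 20.5
lever est 1.2269422648107946 0.07613544253726243
```

>>> {"fn": "drive_tool", "kwargs": {"rows": "0 0 3 -2.5 0;0 0 0 0 0;0 0 0 0 0"}}

```text
clock: 10.75
eef_pos: [0.5105, 0.0517, 0.2079]
tool_rot: [0.691, 0.723, -0.001, -0.001]
ft_force: [-2.5, 3.8, -6.0]
grip_width: 0.0201
```

>>> {"fn": "drive_tool", "kwargs": {"rows": "60 0 0 0 0;60 0 0 0 0;60 0 0 0 0;60 0 0 0 0;60 0 0 -45 0;60 0 -10 -45 0"}}

```text
clock: 11.35
eef_pos: [0.5013, 0.0506, 0.2978]
tool_rot: [0.691, 0.723, -0.002, -0.001]
ft_force: [0.6, -0.1, 0.9]
grip_width: 0.0601
```

```bash
python3 go.py 0.59 -0.05 0.25 0.04; python3 -c "
from h import *
snap('side','s5'); snap('wrist','w5')"
```

```text
t 11.35 pos [0.5013 0.0506 0.2978] phi 1.616 j6 0.06 F [ 0.6381 -0.0955  0.946 ] w 60.1
tool shift mm [-104.4127   84.2523   47.5645] norm 142.3476096641549 turn 1.575583527170355
```

>>> {"fn": "drive_tool", "kwargs": {"rows": "60 -35 28 12 0;60 -35 28 12 0;60 -35 28 12 0;60 0 0 0 0.15;60 0 0 0 0.15;60 0 0 0 0.15;60 0 0 0 0.15;60 0 0 0 0.15;60 0 0 0 0.15;60 0 0 0 0.15;60 0 0 0 0.15;60 0 0 0 0.15"}}

```text
clock: 12.65
eef_pos: [0.5907, -0.0504, 0.2622]
tool_rot: [0.992, 0.129, 0.0, 0.0]
ft_force: [0.8, -0.7, 0.9]
grip_width: 0.0601
```

>>> {"fn": "drive_tool", "kwargs": {"rows": "60 0 0 0 0.15;60 0 0 0 0.075;60 0 0 0 0"}}

```text
clock: 12.95
eef_pos: [0.5907, -0.0503, 0.2622]
tool_rot: [1.0, 0.021, 0.0, 0.0]
ft_force: [1.0, -0.0, 0.8]
grip_width: 0.0599
```

```bash
python3 go.py; python3 -c "
from h import *
snap('wrist','w6')
b=cv2.imread('pics/w6.png')[:,120:520];a=cv2.imread('pics/s5.png')[130:270,215:355];a=cv2.resize(a,(400,400),interpolation=cv2.INTER_CUBIC)
cv2.imwrite('pics/c6.png',np.hstack([a,b]))"
```

```text
t 12.95 pos [ 0.5907 -0.0503  0.2622] phi 0.041 j6 1.44 F [ 0.9587 -0.0235  0.7521] w 59.9
```

View pics/c6.png

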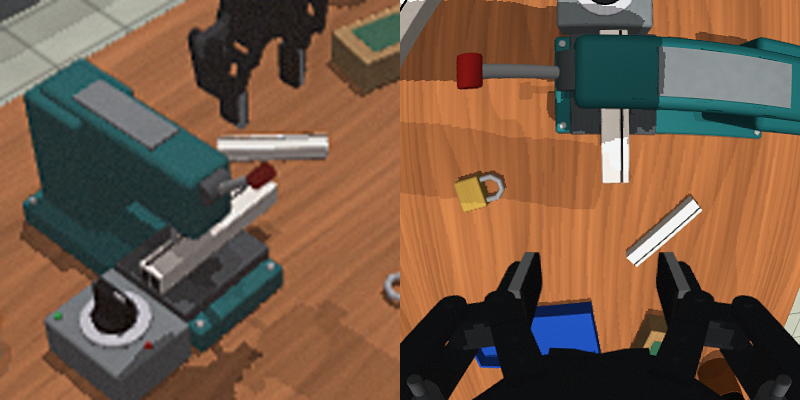

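```bash
python3 -c "
from h import *
from fit import mw
np.set_printoptions(precision=4,suppress=True)
p=np.load('m.npy')
for q in(0,.6,.8,1,1.1,1.2):
  a=q-.35; X=mw(p,(-44-75*np.cos(a),0,165+75*np.sin(a))); print(q,proj('s5',X),proj('w6',X))
print('seen',306.7,191.6,' w6',469-280,71)
q=[atz('w6',u,v,.07) for u,v in((323,182),(350,181),(349,110),(322,110))];print(q)
print(tri(('w6',349.5,181.5),('side0',215+(693-384)/3.2,140+175/3.2)))
print('model end',mw(p,[(-15,-110,70),(15,-110,70)]))
print('lookalike',atz('w6',640-280,260,.015),'padlock',atz('w6',185,190,.02))
"; python3 go.py
```

```text
0 [[311.8812 215.833 ]] [[203.2189  80.8975]]
0.6 [[312.4332 204.2874]] [[179.9059  78.1754]]
0.8 [[310.8845 199.3561]] [[178.0621  76.2651]]
1 [[308.5209 194.2191]] [[180.4048  73.748 ]]
1.1 [[307.0623 191.6466]] [[183.4029  72.2698]]
1.2 [[305.4399 189.1117]] [[187.7482  70.6658]]
seen 306.7 191.6  w6 189 71
[array([ 0.5964, -0.0557,  0.07  ]), array([ 0.6265, -0.0532,  0.07  ]), array([0.6206, 0.0255, 0.07  ]), array([0.5918, 0.024 , 0.07  ])]
(array([ 0.6241, -0.0716,  0.0333]), [np.float64(0.010346969521906281), np.float64(0.010346969521906247)])
model end [[ 0.5898 -0.055   0.0712]
 [ 0.6198 -0.0538  0.0712]]
lookalike [ 0.6564 -0.1829  0.015 ] padlock [ 0.4083 -0.086   0.02  ]
t 13.0 pos [ 0.5906 -0.0503  0.2622] phi 0.042 j6 1.44 F [-0.3252 -0.0112 -0.4415] w 60.2
```

```bash
python3 -c "
from h import *
for t in('side0','s5','w6','w4'):
  a=cv2.cvtColor(load(t)[2]['image'],cv2.COLOR_RGB2HSV); m=((a[...,0]<6)|(a[...,0]>174))&(a[...,1]>170)&(a[...,2]>60)
  n,l,s,c=cv2.connectedComponentsWithStats(m.astype(np.uint8)); print(t,[(s[i,4],c[i].round(1)) for i in range(1,n) if s[i,4]>12])
"; python3 go.py 0.610 -0.030 0.10 0.055
```

```text
side0 [(np.int32(52), array([311.5, 215.3]))]
s5 [(np.int32(49), array([305.9, 191.1]))]
w6 [(np.int32(862), array([189. ,  70.2]))]
w4 [(np.int32(461), array([322.7, 227.7])), (np.int32(112), array([634.4, 255.8])), (np.int32(23), array([410.4, 243.2]))]
t 13.0 pos [ 0.5906 -0.0503  0.2622] phi 0.042 j6 1.44 F [-0.3252 -0.0112 -0.4415] w 60.2
tool shift mm [ 20.1532 -19.5226 162.2102] norm 164.61910620457866 turn -0.012596052798638319
```

The lever reads 1.1–1.2 rad in both views, so it is up. I descend on the offcut's free end.

>>> {"fn": "drive_tool", "kwargs": {"rows": "60 20 -19 0 -0.013;60 0 0 45 0;60 0 0 45 0;60 0 0 45 0;60 0 0 27 0;60 0 0 0 0;60 0 0 0 0"}}

```text
clock: 13.7
eef_pos: [0.6099, -0.0304, 0.1006]
tool_rot: [1.0, 0.027, -0.0, 0.0]
ft_force: [0.8, 0.5, 1.0]
grip_width: 0.0599
```

```bash
python3 go.py 0.610 -0.030 0.039 0.055;python3 -c "
from h import *
snap('wrist','w7')"
```

```text
t 13.7 pos [ 0.6099 -0.0304  0.1006] phi 0.055 j6 1.47 F [0.8063 0.4675 1.0356] w 59.9
tool shift mm [ 0.0848 -0.3804 61.6045] norm 61.60570743950057 turn -0.00024351314128041174
```

View pics/w7.png

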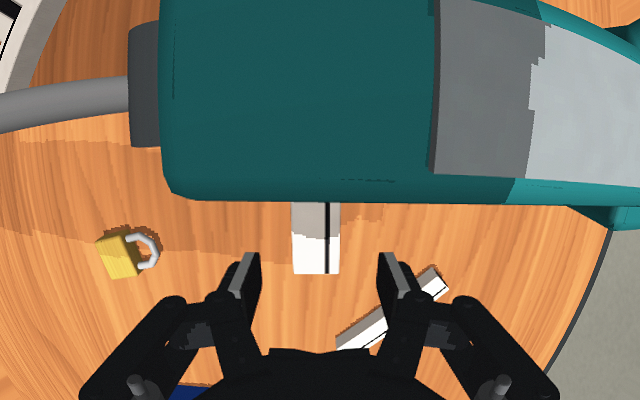

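The offcut's end (292–340, 273) is centred between the pads. I check its height from the two wrist views, then lower.

```bash
python3 -c "
from h import *
print(tri(('w6',336.5,182),('w7',316.5,273.5)))"
```

```text
(array([ 0.61088705, -0.05466769,  0.07125784]), [np.float64(0.00046922763867002286), np.float64(0.00046922763867011155)])
```

>>> {"fn": "drive_tool", "kwargs": {"rows": "60 0 0 30 0;60 0 0 31 0;60 0 0 0 0;30 0 0 0 0;0 0 0 0 0;0 0 0 0 0;0 0 0 0 0;0 0 0 0 0;0 0 0 0 0;0 0 0 0 0"}}

```text
clock: 14.75
eef_pos: [0.6118, -0.0305, 0.0423]
tool_rot: [1.0, 0.027, 0.003, 0.0]
ft_force: [-1.6, -0.5, 6.8]
grip_width: 0.0296
```

```bash
python3 go.py
```

```text
t 14.75 pos [ 0.6118 -0.0305  0.0423] phi 0.054 j6 1.47 F [-1.6008 -0.4592  6.7914] w 29.6
```

>>> {"fn": "drive_tool", "kwargs": {"rows": "0 0 0 -3 0;0 0 0 -4 0;0 0 0 0 0;0 -0.5 8 0 0;0 -0.5 12 0 0;0 -0.5 15 0 0;0 -0.5 18 0 0;0 -0.5 20 0 0;0 -0.5 20 0 0;0 0 20 0 0;0 0 15 0 0;0 0 0 0 0"}}

```text
clock: 15.95
eef_pos: [0.6135, -0.1616, 0.0461]
tool_rot: [1.0, 0.025, 0.0, 0.0]
ft_force: [-0.2, -0.5, -1.3]
grip_width: 0.0294
```

```bash
python3 go.py; python3 -c "
from h import *
snap('side','s8'); snap('wrist','w8')
a=cv2.imread('pics/s8.png')[90:290,200:440];a=cv2.resize(a,(480,400),interpolation=cv2.INTER_CUBIC);b=cv2.imread('pics/w8.png')[:,160:480]
cv2.imwrite('pics/c8.png',np.hstack([a,b]))"
```

```text
t 15.95 pos [ 0.6135 -0.1616  0.0461] phi 0.05 j6 1.26 F [-0.2157 -0.457  -1.3171] w 29.4
```

View pics/c8.png

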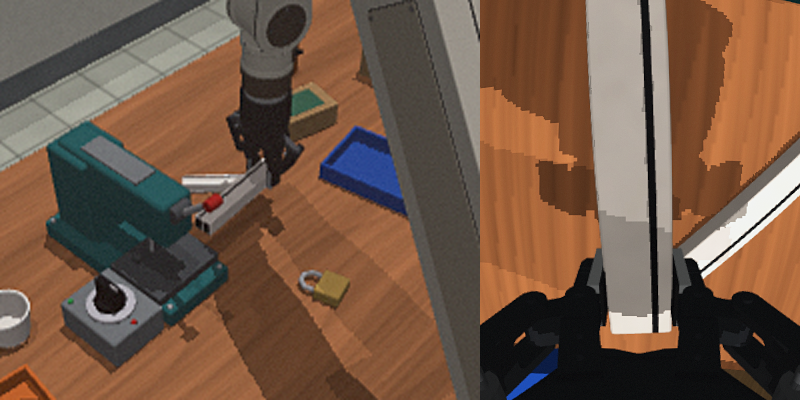

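The offcut is held level near its end and clear of the machine. I lift, carry it to the tray and turn.

>>> {"fn": "drive_tool", "kwargs": {"rows": "0 0 0 -20 0;0 0 0 -40 0;0 0 0 -40 0;0 -10 20 -10 0;0 -19 43 0 0;0 -19 43 0 0;0 -19 43 0 0;0 -11 22 0 0;0 0 0 0 0"}}

```text
clock: 16.95
eef_pos: [0.5434, -0.3358, 0.1561]
tool_rot: [1.0, 0.025, -0.0, 0.0]
ft_force: [-0.2, 0.9, -1.8]
grip_width: 0.0292
```

>>> {"fn": "drive_tool", "kwargs": {"rows": "0 0 0 0 -0.07;0 0 0 0 -0.14;0 0 0 0 -0.15;0 0 0 0 -0.15;0 0 0 0 -0.15;0 0 0 0 -0.15;0 0 0 0 -0.15;0 0 0 0 -0.15;0 0 0 0 -0.15;0 0 0 0 -0.15;0 0 0 0 -0.15;0 0 0 0 -0.12"}}

```text
clock: 18.15
eef_pos: [0.5459, -0.3309, 0.1561]
tool_rot: [0.644, 0.765, 0.001, -0.0]
ft_force: [-0.6, -0.1, -2.2]
grip_width: 0.029
```

```bash
python3 go.py 0.544 -0.337 0.1 1.73; python3 -c "
from h import *
snap('wrist','w9');snap('top','t9')
a=cv2.imread('pics/t9.png')[140:280,360:520];a=cv2.resize(a,(400,350),interpolation=cv2.INTER_CUBIC);b=cv2.imread('pics/w9.png')[:350,120:520]
cv2.imwrite('pics/c9.png',np.hstack([a,b]))"
```

```text
t 18.15 pos [ 0.5459 -0.3309  0.1561] phi 1.742 j6 -0.72 F [-0.6174 -0.1344 -2.2177] w 29.0
tool shift mm [-5.7219 -2.9023 56.1297] norm 56.49520833724984 turn 0.01216088637504864
```

View pics/c9.png

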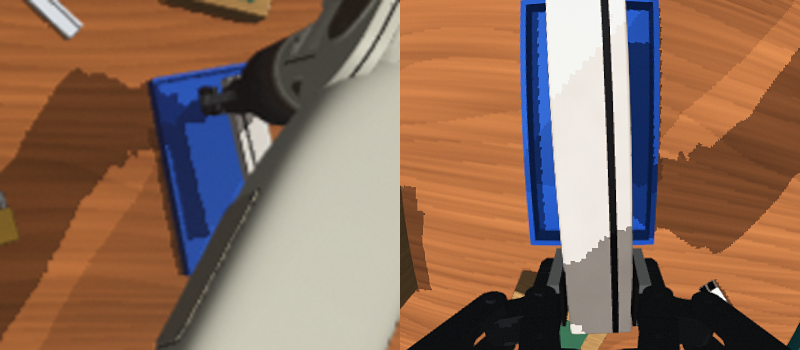

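```bash
python3 -c "
from h import *
np.set_printoptions(precision=4,suppress=True)
a,b=[atz('w9',u,244,.03) for u in(251,374)]; print(a,b,np.linalg.norm(a-b)); 
for yaw in(.16,np.arctan2(*(b-a)[[1,0]])-np.pi/2): print(yaw,(a+b)/2-.115*np.array([np.cos(yaw),np.sin(yaw),0]))
"; python3 go.py 0.544 -0.337 0.1 1.73
```

```text
[ 0.608 -0.387  0.03 ] [ 0.5873 -0.2686  0.03  ] 0.12024154440589903
0.16 [ 0.4841 -0.3461  0.03  ]
0.17326523632456592 [ 0.4844 -0.3476  0.03  ]
t 18.25 pos [ 0.5458 -0.3312  0.1561] phi 1.736 j6 -0.71 F [-0.7226  0.0846 -2.3697] w 29.0
tool shift mm [-5.4914 -2.7441 56.1405] norm 56.47518142230008 turn 0.006278985161954909
```

>>> {"fn": "drive_tool", "kwargs": {"rows": "0 -5.5 -2.5 20 0.006;0 0 0 40 0;0 0 0 40 0;0 0 0 25 0;0 0 0 10 0;0 0 0 5 0;0 0 0 0 0;0 0 0 0 0"}}

```text
clock: 19.05
eef_pos: [0.5449, -0.3397, 0.0181]
tool_rot: [0.649, 0.76, 0.0, 0.002]
ft_force: [-0.9, -0.0, -2.5]
grip_width: 0.0291
```

```bash
python3 go.py 0.544 -0.337 0.005 1.73
```

```text
t 19.05 pos [ 0.5449 -0.3397  0.0181] phi 1.728 j6 -0.71 F [-0.8617 -0.0277 -2.4849] w 29.1
tool shift mm [ 2.7861 -0.4679 13.1104] norm 13.411327466602286 turn -0.0021932357920291246
```

>>> {"fn": "drive_tool", "kwargs": {"rows": "0 0 0 3 0;0 0 0 3 0;0 0 0 2 0;0 0 0 1 0;0 0 0 1 0;0 0 0 0 0;0 0 0 0 0"}}

```text
clock: 19.75
eef_pos: [0.5434, -0.339, 0.0062]
tool_rot: [0.649, 0.76, 0.0, -0.0]
ft_force: [0.5, -0.5, -1.8]
grip_width: 0.0294
```

>>> {"fn": "drive_tool", "kwargs": {"rows": "0 0 0 1 0;0 0 0 1 0;0 0 0 0 0;0 0 0 0 0"}}

```text
clock: 20.15
eef_pos: [0.5436, -0.3391, 0.0048]
tool_rot: [0.649, 0.76, 0.0, 0.0]
ft_force: [-1.4, 0.5, 2.4]
grip_width: 0.0292
```

The reading shifted by about 4 N, so it has touched the floor. One more millimetre, then open gently.

>>> {"fn": "drive_tool", "kwargs": {"rows": "0 0 0 1 0;0 0 0 0 0;0 0 0 0 0"}}

```text
clock: 20.45
eef_pos: [0.5436, -0.3392, 0.0048]
tool_rot: [0.649, 0.76, 0.0, 0.001]
ft_force: [-2.9, 1.7, 8.4]
grip_width: 0.0297
```

>>> {"fn": "drive_tool", "kwargs": {"rows": "34 0 0 0 0;42 0 0 0 0;48 0 0 0 0;48 0 0 0 0;48 0 0 -10 0;48 0 0 -30 0;48 0 0 -45 0;48 0 0 -45 0;48 0 0 -45 0;48 0 0 -20 0;48 0 0 0 0"}}

```text
clock: 21.55
eef_pos: [0.5456, -0.3404, 0.204]
tool_rot: [0.649, 0.76, 0.001, 0.005]
ft_force: [0.5, -0.1, 0.1]
grip_width: 0.048
```

```bash
python3 go.py 0.38 -0.25 0.3; python3 -c "
from h import *
snap('wrist','w10');snap('side','s10')
a=cv2.imread('pics/s10.png')[110:290,200:440];a=cv2.resize(a,(480,360),interpolation=cv2.INTER_CUBIC);b=cv2.imread('pics/w10.png')[:360,160:480]
cv2.imwrite('pics/c10.png',np.hstack([a,b]))"
```

```text
t 21.55 pos [ 0.5456 -0.3404  0.204 ] phi 1.728 j6 -0.72 F [ 0.5043 -0.0949  0.111 ] w 48.0
tool shift mm [ 114.6059 -148.68    -97.8382] norm 211.68979272778918 turn 0
```

View pics/c10.png

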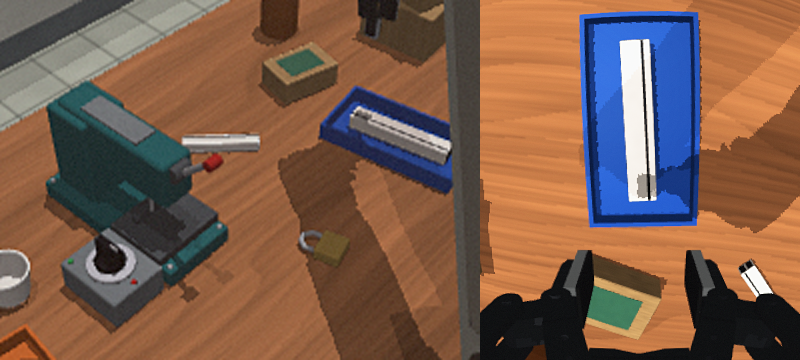

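The offcut lies flat in the middle of the tray, the lever is up, and the knob's line points at the red dot. One last numeric check follows.

```bash
python3 -c "
from h import *
from fit import mw
from scipy.optimize import minimize_scalar
np.set_printoptions(precision=4,suppress=True)
a=cv2.cvtColor(load('s10')[2]['image'],cv2.COLOR_RGB2HSV); m=((a[...,0]<6)|(a[...,0]>174))&(a[...,1]>170)&(a[...,2]>60)
n,l,s,c=cv2.connectedComponentsWithStats(m.astype(np.uint8)); c=[c[i] for i in range(1,n) if s[i,4]>25][0]
p=np.load('m.npy'); X=lambda q:mw(p,(-44-75*np.cos(q-.35),0,165+75*np.sin(q-.35)))
print('tip',c,'lever',minimize_scalar(lambda q:np.linalg.norm(proj('s10',X(q))[0]-c),bounds=(0,1.4)).x)
q=[atz('w10',x-480+160,y,.03) for x,y in((620,40),(648,40),(655,199),(630,200))];m=np.mean(q,0)
d=m-[.484,-.347,.03];y=.16;print('offcut in tray',d[0]*np.cos(y)+d[1]*np.sin(y),-d[0]*np.sin(y)+d[1]*np.cos(y),'len',np.linalg.norm(q[0]-q[3]))
o=bot.get_obs();print(o['clock'],o['ft_force'])
"
```

```text
tip [305.9474 190.9298] lever 1.1400913797339578
offcut in tray 0.0007267787610743853 -0.004315203511538265 len 0.16836557212605985
21.65 [-1.0009  0.8865  0.0774]
```

```bash
python3 -c "
from h import *
from fit import mw
p=np.load('m.npy')
for nm,obs in(('down',(('side0',311.5,215.3),('w4',322.7,227.7),('top0',307.5,201.9))),('up',(('s5',305.9,191.1),('w6',189,70.2)))):
  x,e=tri(*obs); d=x-mw(p,(-44,0,165))[0]; print(nm,x,np.round(e,4),'angle',np.arctan2(d[2],-d[0])+.35,np.hypot(d[0],d[2]))
"
```

```text
down [0.4872 0.0512 0.1423] [0.0003 0.0007 0.0006] angle 0.018154922150330044 0.07327407477199814
up [0.5054 0.0524 0.2171] [0.0003 0.0003] angle 1.133712551136811 0.07221802348533736
```

The estimates give 1.08–1.2 rad against a limit of 1.05. That margin is thin and there is time left, so I push the lever gently to its stop with shut fingers.

```bash
python3 go.py 0.45 0.0515 0.28 1.612
```

```text
t 21.65 pos [ 0.5435 -0.3391  0.1986] phi 1.728 j6 -0.72 F [-1.0009  0.8865  0.0774] w 48.0
tool shift mm [400.354  -31.1193 -81.638 ] norm 409.7761341355964 turn 0.11600262923087223
```

>>> {"fn": "drive_tool", "kwargs": {"rows": "0 0 0 -40 0.06;0 0 0 -35 0.058;0 41 -17 0 0;0 41 -17 0 0;0 41 -17 0 0;0 41 -17 0 0;0 41 -17 0 0;0 41 -17 0 0;0 41 -17 0 0;0 41 -17 0 0;0 0 0 0 0"}}

```text
clock: 22.75
eef_pos: [0.3911, -0.0131, 0.2715]
tool_rot: [0.691, 0.723, -0.001, -0.002]
ft_force: [0.2, -1.3, -0.4]
grip_width: 0.0001
```

```bash
python3 go.py 0.45 0.0515 0.205 1.612
```

```text
t 22.75 pos [ 0.3911 -0.0131  0.2715] phi 1.616 j6 -0.08 F [ 0.2223 -1.2575 -0.3692] w 0.1
tool shift mm [61.699  62.0794 66.3139] norm 109.80958218100722 turn 0.004323529668537107
```

>>> {"fn": "drive_tool", "kwargs": {"rows": "0 31 20 0 0;0 31 20 0 0;0 0 10 35 0;0 0 0 31 0;0 0 0 0 0;0 0 0 0 0"}}

```text
clock: 23.35
eef_pos: [0.4412, 0.0468, 0.2062]
tool_rot: [0.693, 0.721, -0.002, -0.001]
ft_force: [-0.4, 0.6, 0.1]
grip_width: -0.0001
```

>>> {"fn": "drive_tool", "kwargs": {"rows": "0 0 10 0 0;0 0 10 0 0;0 0 8 0 0;0 0 0 0 0;0 0 0 0 0"}}

```text
clock: 23.85
eef_pos: [0.4705, 0.0483, 0.2074]
tool_rot: [0.693, 0.721, 0.0, 0.0]
ft_force: [0.5, 0.1, -0.5]
grip_width: -0.0002
```

```bash
python3 go.py
```

```text
t 23.85 pos [0.4705 0.0483 0.2074] phi 1.61 j6 0.06 F [ 0.5378  0.0882 -0.5146] w -0.2
```

>>> {"fn": "drive_tool", "kwargs": {"rows": "0 2 4 0 0;0 0 4 0 0;0 0 4 0 0;0 0 3 0 0;0 0 0 0 0"}}

```text
clock: 24.35
eef_pos: [0.4855, 0.051, 0.2071]
tool_rot: [0.693, 0.721, 0.0, 0.0]
ft_force: [-0.9, 0.4, -0.1]
grip_width: -0.0002
```

>>> {"fn": "drive_tool", "kwargs": {"rows": "0 0 2 0 0;0 0 2 0 0;0 0 0 0 0"}}

```text
clock: 24.65
eef_pos: [0.4863, 0.051, 0.207]
tool_rot: [0.693, 0.721, -0.002, -0.002]
ft_force: [-8.0, -1.2, 5.2]
grip_width: 0.0001
```

>>> {"fn": "drive_tool", "kwargs": {"rows": "0 0 2 0 0;0 0 2 0 0;0 0 0 0 0"}}

```text
clock: 24.95
eef_pos: [0.4867, 0.051, 0.2072]
tool_rot: [0.693, 0.721, -0.004, -0.004]
ft_force: [-18.2, -0.6, 12.8]
grip_width: -0.0001
```

The force climbs without any motion, so the lever is at its stop (the contact point matches 1.2 rad). I back off and hand in.

>>> {"fn": "drive_tool", "kwargs": {"rows": "0 0 -10 0 0;0 0 -30 0 0;0 0 -30 -20 0;0 0 0 -30 0;0 0 0 0 0;0 0 0 0 0"}}

```text
clock: 25.55
eef_pos: [0.424, 0.0486, 0.258]
tool_rot: [0.693, 0.721, 0.001, 0.001]
ft_force: [0.6, -0.1, 0.7]
grip_width: -0.0
```

```bash
python3 go.py; python3 -c "
from h import *
snap('wrist','w11');cv2.imwrite('pics/c11.png',cv2.imread('pics/w11.png'))"
```

```text
t 25.55 pos [0.424  0.0486 0.258 ] phi 1.61 j6 0.08 F [ 0.5951 -0.0606  0.7247] w -0.0
```

```bash
python3 -c "
from h import *
print(bot.job_done())"
```

```text
the job is handed in; nothing more can be done
None
```

I turned the knob to off, raised the lever, drew the offcut out and set it down in the blue tray, then handed the job in at about 25.6 s of the 67 s allowed. The hand-in gave no verdict.

- **Knob:** I turned it anticlockwise until I felt the stop, a reaction of about 1.2 N m. The white line points at the red dot in the later pictures.
- **Lever:** My camera checks disagreed, giving 1.08 to 1.2 rad against the limit of 1.05. So after placing the offcut I pushed the lever gently: the force rose to about 18 N with under 1 mm of movement, and the contact point matched 1.2 rad, the end stop.
- **Offcut:** I set it down until I felt contact and then released it. It looks flat, and its centre measured about 1 mm (tray x) and 4 mm (tray y) from the tray's centre. That was before the lever push, which was well clear of the tray.
- **Teacup, lock box and padlock:** Nothing touched them that I could see, but I did not measure their positions again at the end.
- **Last picture:** I tried to view one more picture after the lever push, but the viewer had reached its limit of 12. The final state after that push is therefore judged from force and position readings only.

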